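# Shift the power banding wheel from second to third

### The job

The red-knobbed gear lever of the potter's powered turntable stands in second, the near left slot of its H-shaped gate as seen from the robot. With a fingertip or the outside of closed fingers, push it forward to neutral, across to the right, then forward (away from the robot) fully home into third, the far right slot, without entering first or fourth on the way. Only push the lever, gently: never pinch or force it, then back off; leave the bowl on the wheel, the orange jar and the blue bowl where they stand.

Things in the scene. Friction and masses are not known exactly. Their poses are not given: they have to be found in the camera images.
- gearbox: Fixed grey-green gearbox housing 200 (x) by 190 (y) by 120 mm high. Origin: centre of its underside, on the table; +x is forward (away from the robot at yaw 0), +y left, z up; yaw within 0.35 rad. Yellow pips 1 to 4 on its top mark the slots: first far left (+x +y), second near left (-x +y), third far right (+x -y), fourth near right (-x -y).
- gate (a point): Centre of the H opening in the aluminium gate plate (120 by 116 mm) on the gearbox, at the plate's top, 130 mm above the table; axes as the gearbox. A neutral lane along y, 22 mm wide, at x = 0, joins two slots along x, 18 mm wide, at y = +22 mm (left) and -22 mm (right), each running to x = +-33 mm.
- wheel (a point): Centre of the top of the fixed aluminium wheel head, a disc 240 mm across, 137 mm above the table, 300 mm to the left (+y) of the gearbox's origin; part of the same machine.
- knob (a point): Centre of the lever's red ball knob, 40 mm across. It is 180 mm from the lever's pivot, so 210 mm above the table in the middle of neutral and about 200 mm at the slots' ends.
- shift_lever: The gear lever: 12 mm round steel shaft and red knob. Origin at its cross pivot, on the gearbox's z axis 30 mm above the table; z runs up the shaft to the knob's centre at 180 mm. It stays where it is left; about 3 N at the knob moves it.
- selector_across (a joint): Lever's sideways angle, rad: + is to the right (gearbox -y), 0 the gate's middle, limits -0.22 (left slots) and +0.22 (right slots), where the knob is about 39 mm off to the side.
- selector_fore (a joint): Lever's fore-and-aft angle, rad: + is forward (gearbox +x), 0 is neutral, limits -0.24 and +0.24 (slots fully home, knob about 43 mm off the gate's centre). Starts between -0.23 and -0.13, in second. The lever crosses between left and right only while this is within about 0.05 of 0; in a slot it has 3 mm of side play at the gate.
- decorated_bowl: Bystander: upturned bowl, cream below and lavender blue above, 89 mm across, 80 mm high, loose on the wheel head. Origin at the centre of its underside.
- glaze_jar: Bystander: orange jar with white cap, 58 mm across, 105 mm high, standing loose on the table near the gearbox. Origin at the centre of its underside.
- blue_bowl: Bystander: open lavender blue bowl, 92 mm across, 75 mm high, standing loose on the table near the gearbox. Origin at the centre of its underside.

How it is judged:
By the outcome, as a careful person would: the job done as asked, in the order asked, and still so for the second after the job is handed in, with the robot touching nothing.
It also fails if it takes over 64 s, if anything falls off the work surface, if the arm or the gripper's body presses on something with over 40 N, if the wrist force passes 120 N, or if a joint passes its speed limit or range.

### The arm

A 6-joint arm with a two-finger parallel gripper is mounted at the origin on the work surface. World frame = base frame: x ahead of the robot, y to its left, z up, the work surface at z = 0. Lengths are in mm, angles in degrees, forces in N, time in s.
With the tool pointing down it reaches from about 350 to 850 mm from the base axis. Payload 8.1 kg.
Tool frame: the origin (TCP) lies at the very end of the fingers, on their centre line; the grasp point (between the pads) lies 19 mm behind it; z points along the fingers, y is the direction in which the jaws open and shut (so a half turn about z gives the same grasp; the last joint's range is limited). The gripper opens to 85 mm and grips with 20 to 120 N. Pads are 22 mm wide; open, the fingers measure 114 mm over their backs; the gripper's body (76 mm by 85 mm) begins 54 mm behind the grasp point. The pads swing forward as they close: fully open they stand 13 mm farther back than shut.
Start: joints at [63.805, 7.471, 85.268, -0, 87.261, -4.893], TCP at [217.955, 559.018, 231.292] pointing down, gripper open.
Joint ranges: [-169.43, 169.43], [-51.17, 129.36], [1.28, 143.12], [-76.62, 256.62], [0, 156.53], [-152.29, 152.29]. Speed limits (degrees/s): [136.94, 136.94, 159.86, 180, 180, 180].

### API

Orientations are given as [roll, pitch, yaw] about the fixed x, y, z axes, in that order (R = Rz(yaw) Ry(pitch) Rx(roll)).
In Python, from bench import r, eyes gives the robot as it stands. The module is installed in compiled form; this text tells all that it offers.
- The arm moves only by the tool play_rows, never from a script. Its argument "deltas" is a list of rows, each a list of 3 entries, a list of its own where there are three numbers: the shift along the tool's x, y, z in m, then the turn, a rotation vector about the tool's x, y, z in rad, then the closure, from 0 (fully open) to 1 (shut). A call has 1 to 8 rows; each row shifts and turns the pose as measured when the row begins, along the tool's axes as they then stand; what a row does not reach is not made up. A row lasts 1/8 s, in which the tool goes at most 62.5 mm and 10.7 degrees, less where a joint would pass 70% of its speed; a pose out of reach is approached as far as the arm can. A call with a gripper value outside its range is refused whole. The fingers move at their own pace and stop on an object; "force" is the grip in N (left out, the last holds). Time passes only in rows, so rows that do not move let the fingers close. It gives the time, the measured TCP pose, the force and the opening at its end, in the units of the state.
- r.sense(): the state, without advancing time (a new reading comes with each control period).
- eyes.snapshot(name): name is "scene" or "top"; returns the picture (400x640x3 uint8, red, green, blue); there is no depth.
- eyes.get_calibration(name): a dict with "mtx" (3x3 intrinsics, pixels), "R" (3x3) and "t" (3): a world point X has camera coordinates R X + t. Camera axes: x right, y down, z forward; pixel columns grow to the right and rows downward; lengths in mm; the calibration is good to about 2 mm. A picture is of the moment at which its call begins. get_calibration takes no time and is no camera call.
- r.hand_in(): hands the job in, once; it reports no verdict.
The state is a dict: "time": time; "joint_pos": joint angles; "qd": joint speeds; "joint_efforts": joint torques, N m; "tool_pos": TCP position; "tcp_rot": TCP orientation; "ft_force": force on the tool from outside, world axes, zero at the start; "wrist_torque": the same for the moment, N m; "finger_gap": finger opening in mm.
Only numpy, scipy, OpenCV 4.12 (cv2) and the standard library are available. Lean on these libraries where they do the work, as an engineer would, in place of code of your own. Each camera call takes 0.05 s, during which the arm holds its last target. There are 200 camera calls.

## Working session

There is one attempt and no reset: what is moved stays moved. The work goes in short steps, Python scripts to look and compute and a tool call to move; the robot and the scene stay as the last step left them, time stands still between calls to the robot, and variables do not carry over. Pictures are saved under pics/ and viewed, about 8 in all and at most 12, crops included, and the job is handed in when it is done.

Besides the shell and the picture viewer there is one more tool, called after "Emit:" in YAML: its name, and indented under it one key for each argument. play_rows: Moves the arm, as the interface text tells. Its arguments: {"type":"object","properties":{"deltas":{"type":"array"},"force":{"type":"number"}},"required":["deltas"]}

```bash
mkdir -p pics; python3 - <<'E'
from bench import r,eyes
import cv2,numpy as np
for n in("scene","top"):
    im=eyes.snapshot(n); cv2.imwrite(f"pics/{n}0.png",im[:,:,::-1]); c=eyes.get_calibration(n)
    print(n,c["mtx"].tolist(),(-c["R"].T@c["t"]).round(0),c["R"].round(2).tolist())
print(r.sense())
E
```

```text
scene [[501.2050096122067, 0.0, 321.4878119972523], [0.0, 501.2050096122067, 190.4293010767028], [0.0, 0.0, 1.0]] [1323.  121.  932.] [[-0.2, 0.98, 0.01], [0.72, 0.15, -0.68], [-0.66, -0.13, -0.74]]
top [[454.75853708435216, 0.0, 325.52442225888086], [0.0, 454.75853708435216, 199.1771692343032], [0.0, 0.0, 1.0]] [ 544.  -26. 1293.] [[-0.01, -1.0, -0.02], [-1.0, 0.01, -0.06], [0.06, 0.02, -1.0]]
{'time': 0.1, 'joint_pos': array([ 6.38064733e+01,  7.51184502e+00,  8.53236576e+01, -6.44220958e-04,
        8.72622731e+01, -4.89397149e+00]), 'qd': array([ 0.00257579, -0.04559772, -0.07900162,  0.16007165, -0.05669193,
        0.00878371]), 'joint_efforts': array([ 6.31968160e-04, -5.70947242e+01, -5.01944733e+01, -2.96569006e-04,
        8.04671872e-03, -1.86982300e-05]), 'tool_pos': array([217.71482796, 558.56527399, 230.33232473]), 'tcp_rot': array([-1.79902526e+02, -7.70035709e-03,  1.58700470e+02]), 'ft_force': array([-0.2009186 , -0.96156766,  0.25215502]), 'wrist_torque': array([-0.00441606,  0.0325096 , -0.01548571]), 'finger_gap': 85.27709833585753}
```

View pics/scene0.png

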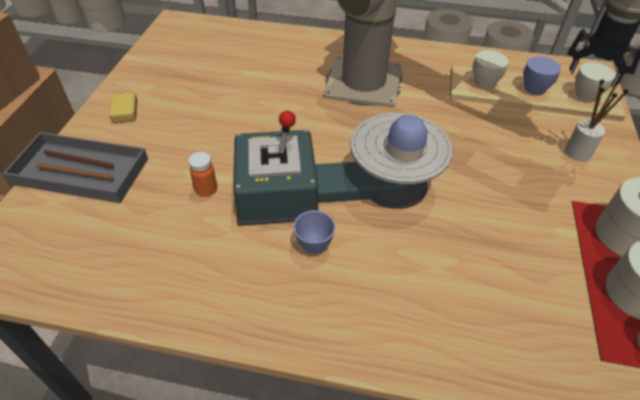

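View pics/top0.png

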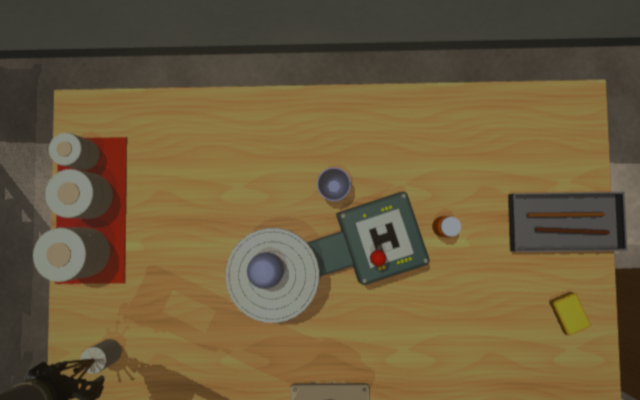

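The top view has the gearbox at about (384,238), the knob at (378,258), the wheel at (272,275), the jar at (448,227) and the blue bowl at (334,185). Next I'll measure these.

```bash
cat > h.py <<'E'
from bench import r,eyes
import cv2,numpy as np
from scipy.ndimage import center_of_mass
def ray(n,p):
    c=eyes.get_calibration(n);d=c["R"].T@np.linalg.inv(c["mtx"])@[*p,1.];return -c["R"].T@c["t"],d
def plane(n,p,z):
    o,d=ray(n,p);return o+d*(z-o[2])/d[2]
def proj(n,X):
    c=eyes.get_calibration(n);q=c["mtx"]@(c["R"]@X+c["t"]);return q[:2]/q[2]
def tri(ps):
    A=0;b=0
    for n,p in ps:
        o,d=ray(n,p);d=d/np.linalg.norm(d);M=np.eye(3)-np.outer(d,d);A=A+M;b=b+M@o
    return np.linalg.solve(A,b)
def big(m,roi):
    x0,y0,x1,y1=roi;k=np.zeros(m.shape,np.uint8);k[y0:y1,x0:x1]=m[y0:y1,x0:x1]
    cs,_=cv2.findContours(k,cv2.RETR_EXTERNAL,cv2.CHAIN_APPROX_NONE);return max(cs,key=cv2.contourArea)
def knob(T=True):
    ps=[]
    for n,roi in(("scene",(200,80,400,200)),("top",(320,180,460,300))):
        im=eyes.snapshot(n);h=cv2.cvtColor(im,cv2.COLOR_RGB2HSV)
        m=(((h[...,0]<6)|(h[...,0]>173))&(h[...,1]>170)&(h[...,2]>70)).astype(np.uint8)
        c=big(m,roi);(x,y),rad=cv2.minEnclosingCircle(c);ps.append((n,(x,y)));print(n,x,y,rad,cv2.contourArea(c))
    return tri(ps)
E
python3 - <<'E'
from h import *
k=knob();print("knob",k)
im=eyes.snapshot("top");h=cv2.cvtColor(im,cv2.COLOR_RGB2HSV)
dark=((h[...,0]>60)&(h[...,0]<105)&(h[...,2]<110)&(h[...,1]>50)).astype(np.uint8)
white=((h[...,1]<40)&(h[...,2]>110)).astype(np.uint8)
for nm,m,roi in(("plate",white,(345,195,425,275)),("wheel",white,(215,220,325,330))):
    c=cv2.convexHull(big(m,roi));b=cv2.minAreaRect(c);print(nm,b)
    if nm=="plate":
        P=np.array([plane("top",p,130) for p in cv2.boxPoints(b)]);print(P.round(1),np.linalg.norm(np.diff(P,axis=0),axis=1),P.mean(0))
    else: print(plane("top",b[0],137))
print("jar",plane("top",(451,226),105),"bowl",plane("top",(334,184),75))
cv2.imwrite("pics/z.png",np.hstack([cv2.resize(im[180:300,330:470],None,fx=4,fy=4,interpolation=2)[:,:,::-1]]))
E
```

```text
scene 287.0 119.0 8.062357902526855 166.5
top 378.0 257.5 7.762187480926514 159.0
knob [ 467.83415469 -124.33820225  202.62967161]
plate ((384.10003662109375, 237.79998779296875), (47.11793518066406, 45.2205696105957), 71.56504821777344)
[[ 551.9  -74.9  130. ]
 [ 587.2 -184.7  130. ]
 [ 473.4 -220.1  130. ]
 [ 438.3 -111.   130. ]] [115.31370619 119.11910862 114.57174732] [ 512.70072155 -147.68462377  130.        ]
wheel ((272.0, 275.0), (92.0, 92.0), 90.0)
[421.65804025 137.47016155 137.        ]
jar [ 540.64381295 -323.84955708  105.        ] bowl [656.4567329  -21.74919469  75.        ]
```

View pics/z.png

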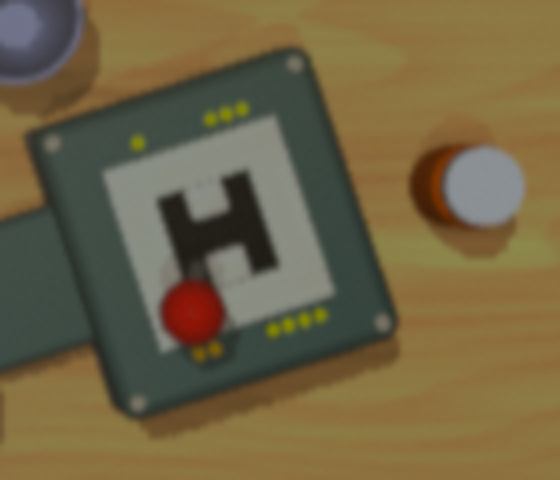

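Emit:
play_rows:
  deltas:
    - [[0, 0, -0.05], [0, 0, 0], 1]
    - [[0, 0, -0.05], [0, 0, 0], 1]
    - [[0, 0, -0.02], [0, 0, 0.18], 1]
    - [[0, 0, 0], [0, 0, 0.18], 1]
    - [[0, 0, 0], [0, 0, 0.18], 1]
    - [[0, 0, 0], [0, 0, 0.18], 1]
    - [[0, 0, 0], [0, 0, 0.17], 1]
    - [[0, 0, 0], [0, 0, 0], 1]
  force: 20

```text
time: 1.25
tool_pos: [217.5, 558.2, 353.1]
tcp_rot: [-179.9, 0.2, 106.2]
ft_force: [-0.5, 0.0, 0.2]
finger_gap: 0.1
```

Emit:
play_rows:
  deltas:
    - [[-0.06, 0, 0], [0, 0, -0.026], 1]
    - [[-0.06, 0, 0], [0, 0, 0], 1]
    - [[-0.06, 0, 0], [0, 0, 0], 1]
    - [[-0.06, 0, 0], [0, 0, 0], 1]
    - [[-0.06, 0, 0], [0, 0, 0], 1]
    - [[-0.06, 0, 0], [0, 0, 0], 1]
    - [[-0.06, 0, 0], [0, 0, 0], 1]
    - [[-0.06, 0, 0], [0, 0, 0], 1]

```text
time: 2.25
tool_pos: [372.4, 93.0, 352.2]
tcp_rot: [-179.8, 0.4, 110.4]
ft_force: [1.6, 0.7, -0.8]
finger_gap: 0.0
```

```bash
cat >> h.py <<'E'
G=np.array([512.8,-148.]);A=np.radians(17.7);F=np.array([np.cos(A),np.sin(A)]);L=np.array([-F[1],F[0]])
def gear(p): d=np.asarray(p)[:2]-G;return np.array([d@F,d@L]).round(1)
def st():
    s=r.sense();f=s["ft_force"];print("t",s["time"],"tcp gear",gear(s["tool_pos"]),"z",s["tool_pos"][2].round(1),"rot",s["tcp_rot"].round(1),"force F,L,z",(f[:2]@F).round(1),(f[:2]@L).round(1),f[2].round(1))
E
python3 -c "
from h import *
st()"
```

```text
t 2.25 tcp gear [-60.5 272.3] z 352.2 rot [-179.8    0.4  110.4] force F,L,z 1.7 0.1 -0.8
```

Emit:
play_rows:
  deltas:
    - [[-0.06, 0, 0], [0, 0, 0.04], 1]
    - [[-0.06, 0, 0], [0, 0, 0], 1]
    - [[-0.06, -0.01, 0], [0, 0, 0], 1]
    - [[-0.05, -0.015, 0], [0, 0, 0], 1]
    - [[0, -0.01, 0.04], [0, 0, 0], 1]
    - [[0, 0, 0.03], [0, 0, 0], 1]
    - [[0, 0, 0], [0, 0, 0], 1]

```text
time: 3.12
tool_pos: [414.5, -148.9, 282.7]
tcp_rot: [-180.0, 0.5, 109.5]
ft_force: [0.3, -0.5, 0.9]
finger_gap: -0.1
```

```bash
python3 -c "
from h import *
st()"
```

```text
t 3.125 tcp gear [-93.9  29. ] z 282.7 rot [-180.     0.5  109.5] force F,L,z 0.1 -0.5 0.9
```

Emit:
play_rows:
  deltas:
    - [[0.007, 0, 0.03], [0, 0, 0.031], 1]
    - [[0, 0, 0.03], [0, 0, 0], 1]
    - [[0, 0, 0.025], [0, 0, 0], 1]
    - [[0, 0, 0], [0, 0, 0], 1]

```text
time: 3.62
tool_pos: [415.3, -143.1, 202.5]
tcp_rot: [179.7, 0.8, 108.4]
ft_force: [-0.7, -0.4, 0.1]
finger_gap: -0.1
```

```bash
python3 -c "
from h import *
st()
im=np.hstack([cv2.resize(eyes.snapshot('scene')[60:210,210:370],(400,375)),cv2.resize(eyes.snapshot('top')[180:300,320:448],(400,375))])
cv2.imwrite('pics/a.png',im[:,:,::-1])"
```

```text
t 3.625 tcp gear [-91.4  34.3] z 202.5 rot [179.7   0.8 108.4] force F,L,z -0.7 -0.1 0.1
```

View pics/a.png

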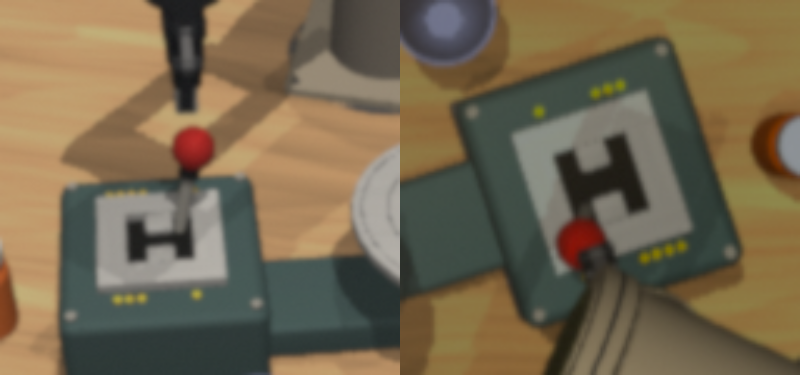

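Fingers are behind the knob (left image: finger tip at about (187,105), knob at (193,148)). I'll lower a little and push forward gently.

Emit:
play_rows:
  deltas:
    - [[0.002, 0, 0.012], [0, 0, 0.012], 1]
    - [[0, 0.01, 0], [0, 0, 0], 1]
    - [[0, 0.006, 0], [0, 0, 0], 1]
    - [[0, 0.006, 0], [0, 0, 0], 1]

```text
time: 4.22
tool_pos: [440.3, -135.6, 196.3]
tcp_rot: [179.3, 1.2, 107.6]
ft_force: [-4.5, -0.6, 3.5]
finger_gap: 0.3
```

```bash
python3 -c "
from h import *
st();k=knob();print(gear(k),k[2])"
```

```text
t 4.225 tcp gear [-65.3  33.8] z 196.3 rot [179.3   1.2 107.6] force F,L,z -4.5 0.8 3.5
scene 286.28570556640625 118.92857360839844 8.251577377319336 168.5
top 372.0 256.0 3.1623775959014893 6.5
[-27.9  41.6] 208.35711064383167
```

```bash
cat >> h.py <<'E'
def knobs(save=None):
    im=eyes.snapshot("scene");h=cv2.cvtColor(im,cv2.COLOR_RGB2HSV)
    m=(((h[...,0]<6)|(h[...,0]>173))&(h[...,1]>170)&(h[...,2]>70)).astype(np.uint8)
    c=big(m,(200,80,400,200));p,rad=cv2.minEnclosingCircle(c);o,d=ray("scene",p);d/=np.linalg.norm(d)
    q=o-np.array([*G,30.]);b=q@d;D=b*b-q@q+180**2
    X=o+d*(-b-np.sqrt(max(D,0)));print("knob px",np.round(p,1),"r",round(rad,1),"gear",gear(X),"z",X[2].round(1),"disc",round(D));
    if save: cv2.imwrite(save,cv2.resize(im[60:210,210:370],(640,600))[:,:,::-1])
E
python3 -c "
from h import *
knobs()
for f in(-43,-36,-20,0,20,43):
  X=G+f*F+39*L;print(f,proj('scene',np.array([*X,30+(180**2-f*f-39**2)**.5])).round(1))"
```

```text
knob px [286.5 119. ] r 8.1 gear [-35.4  35.6] z 202.9 disc 6623
-43 [287.8 117.6]
-36 [288. 119.]
-20 [288.4 122.7]
0 [289.  128.1]
20 [289.6 134.4]
43 [290.3 142.9]
```

Emit:
play_rows:
  deltas:
    - [[0, 0.008, 0.004], [0, 0, 0], 1]
    - [[0, 0.008, 0.002], [0, 0, 0], 1]
    - [[0, 0.005, 0], [0, 0, 0], 1]
    - [[0, 0, 0], [0, 0, 0], 1]

```text
time: 4.88
tool_pos: [460.5, -129.7, 190.4]
tcp_rot: [179.4, 1.2, 107.6]
ft_force: [-3.7, -0.3, 2.4]
finger_gap: -0.3
```

```bash
python3 -c "
from h import *
st();knobs()"
```

```text
t 4.875 tcp gear [-44.2  33.4] z 190.4 rot [179.4   1.2 107.6] force F,L,z -3.6 0.9 2.4
knob px [287.3 124. ] r 8.3 gear [-14.3  36.3] z 205.7 disc 10173
```

Emit:
play_rows:
  deltas:
    - [[0, 0.008, 0.001], [0, 0, 0], 1]
    - [[0, 0.005, 0.001], [0, 0, 0], 1]
    - [[0, 0, 0], [0, 0, 0], 1]

```text
time: 5.3
tool_pos: [473.6, -125.7, 188.5]
tcp_rot: [179.4, 1.2, 107.6]
ft_force: [-2.3, -0.8, 2.3]
finger_gap: 0.0
```

```bash
python3 -c "
from h import *
st();knobs('pics/b.png')"
```

```text
t 5.3 tcp gear [-30.5  33.2] z 188.5 rot [179.4   1.2 107.6] force F,L,z -2.4 -0.1 2.3
knob px [287.9 127.9] r 8.4 gear [-0.4 36.6] z 206.2 disc 12733
```

View pics/b.png

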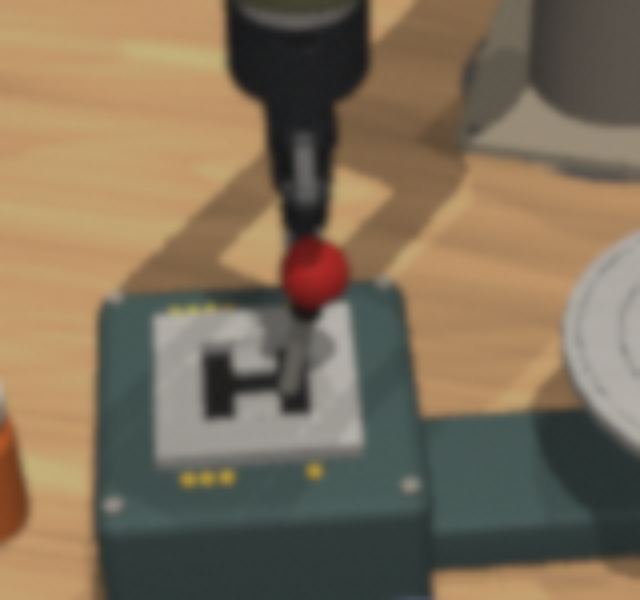

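Lever is at neutral, with the shaft on the middle lane. Now I'll go round to its left side.

Emit:
play_rows:
  deltas:
    - [[0, -0.022, 0], [0, 0, 0], 1]
    - [[0, -0.002, 0], [0, 0, 0], 1]
    - [[0.03, 0, 0], [0, 0, 0], 1]
    - [[0.022, 0, 0], [0, 0, 0], 1]
    - [[0, 0, 0], [0, 0, 0], 1]
    - [[0, 0.025, 0], [0, 0, 0], 1]
    - [[0, 0.025, 0], [0, 0, 0], 1]
    - [[0, 0, 0], [0, 0, 0], 1]

```text
time: 6.35
tool_pos: [487.2, -67.2, 188.5]
tcp_rot: [178.9, 1.3, 107.5]
ft_force: [0.2, 0.5, 0.1]
finger_gap: 0.0
```

```bash
python3 -c "
from h import *
st();knobs()"
```

```text
t 6.35 tcp gear [ 0.2 84.7] z 188.5 rot [178.9   1.3 107.5] force F,L,z 0.3 0.5 0.1
knob px [287.8 127.9] r 8.3 gear [-0.4 36.4] z 206.3 disc 12749
```

Emit:
play_rows:
  deltas:
    - [[-0.008, 0, 0], [0, 0, 0], 1]
    - [[-0.008, 0, 0], [0, 0, 0], 1]
    - [[-0.006, 0, 0], [0, 0, 0], 1]
    - [[-0.006, 0, 0], [0, 0, 0], 1]
    - [[-0.006, 0, 0], [0, 0, 0], 1]

```text
time: 7.02
tool_pos: [496.4, -102.2, 189.7]
tcp_rot: [178.9, 1.2, 107.5]
ft_force: [-0.2, 4.4, 2.5]
finger_gap: -0.3
```

```bash
python3 -c "
from h import *
st();knobs()"
```

```text
t 7.025 tcp gear [-1.7 48.6] z 189.7 rot [178.9   1.2 107.5] force F,L,z 1.1 4.3 2.5
knob px [279.6 127.3] r 8.1 gear [-0.7 18.4] z 209.1 disc 13206
```

Emit:
play_rows:
  deltas:
    - [[-0.007, 0.001, 0], [0, 0, 0], 1]
    - [[-0.007, 0, 0], [0, 0, 0], 1]
    - [[-0.007, 0, 0], [0, 0, 0], 1]
    - [[-0.006, 0, 0], [0, 0, 0], 1]

```text
time: 7.58
tool_pos: [506.1, -129.9, 190.3]
tcp_rot: [178.9, 1.2, 107.5]
ft_force: [-1.1, 2.6, 2.9]
finger_gap: 0.4
```

```bash
python3 -c "
from h import *
st();knobs()"
```

```text
t 7.575 tcp gear [-0.9 19.3] z 190.3 rot [178.9   1.2 107.5] force F,L,z -0.2 2.8 2.9
knob px [266.5 128. ] r 8.4 gear [ -0.3 -10.3] z 209.7 disc 13362
```

Emit:
play_rows:
  deltas:
    - [[-0.007, 0.0005, 0], [0, 0, 0], 1]
    - [[-0.007, 0, 0], [0, 0, 0], 1]
    - [[-0.006, 0, 0], [0, 0, 0], 1]
    - [[-0.003, 0, 0], [0, 0, 0], 1]

```text
time: 8.12
tool_pos: [513.4, -153.6, 189.6]
tcp_rot: [179.0, 1.2, 107.5]
ft_force: [-0.2, 3.2, -0.5]
finger_gap: 0.0
```

```bash
python3 -c "
from h import *
st();knobs()"
```

```text
t 8.125 tcp gear [-1.1 -5.5] z 189.6 rot [179.    1.2 107.5] force F,L,z 0.8 3.1 -0.5
knob px [255.3 129.6] r 8.5 gear [ -0.8 -35.1] z 206.5 disc 12579
```

Emit:
play_rows:
  deltas:
    - [[-0.0035, 0, 0], [0, 0, 0], 1]
    - [[-0.002, 0, 0], [0, 0, 0], 1]

```text
time: 8.43
tool_pos: [514.8, -158.8, 189.1]
tcp_rot: [179.1, 1.1, 107.5]
ft_force: [-0.7, 5.9, -0.9]
finger_gap: 0.0
```

```bash
python3 -c "
from h import *
st();knobs()"
```

```text
t 8.425 tcp gear [ -1.4 -10.9] z 189.1 rot [179.1   1.1 107.5] force F,L,z 1.1 5.8 -0.9
knob px [253.2 130.2] r 8.3 gear [ -0.5 -39.8] z 205.5 disc 12409
```

At the right-hand stop, and the force is rising gently. I'll back off and come round behind the knob.

Emit:
play_rows:
  deltas:
    - [[0.015, 0, 0], [0, 0, 0], 1]
    - [[0.005, -0.01, 0], [0, 0, 0], 1]
    - [[0, -0.025, 0], [0, 0, 0], 1]
    - [[0, -0.018, 0], [0, 0, 0], 1]
    - [[0, 0, 0], [0, 0, 0], 1]
    - [[-0.025, 0, 0], [0, 0, 0], 1]
    - [[-0.022, 0, 0], [0, 0, 0], 1]
    - [[0, 0, 0], [0, 0, 0], 1]

```text
time: 9.48
tool_pos: [471.5, -201.8, 191.8]
tcp_rot: [178.9, 1.6, 107.6]
ft_force: [0.8, 0.2, 0.1]
finger_gap: -0.1
```

```bash
python3 -c "
from h import *
st();knobs('pics/c.png')"
```

```text
t 9.475 tcp gear [-55.7 -38.7] z 191.8 rot [178.9   1.6 107.6] force F,L,z 0.8 -0.1 0.1
knob px [253.4 130.2] r 8.2 gear [ -0.4 -39.4] z 205.6 disc 12459
```

View pics/c.png

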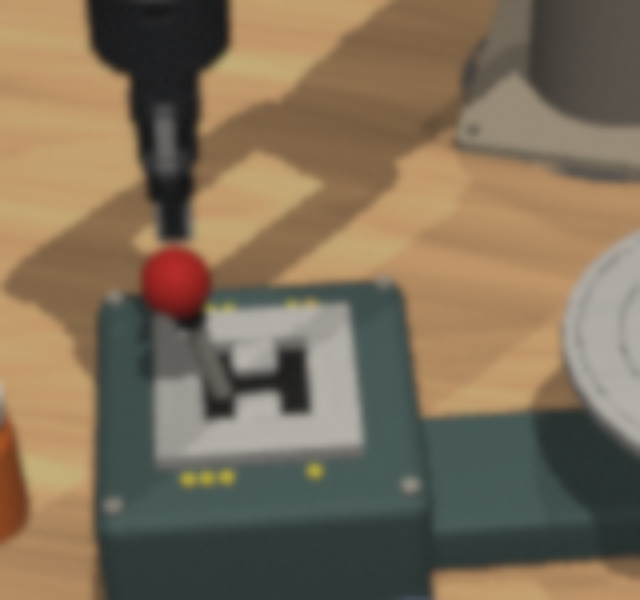

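The lever is right in neutral (shaft about (218,375) in the crop), with the finger behind the knob. Pushing forward.

Emit:
play_rows:
  deltas:
    - [[0, 0.015, 0.003], [0, 0, 0], 1]
    - [[0, 0.008, 0], [0, 0, 0], 1]
    - [[0, 0.007, 0], [0, 0, 0], 1]
    - [[0, 0.007, 0], [0, 0, 0], 1]
    - [[0, 0.007, 0], [0, 0, 0], 1]
    - [[0, 0.006, 0], [0, 0, 0], 1]

```text
time: 10.28
tool_pos: [521.6, -183.9, 189.1]
tcp_rot: [179.0, 1.5, 107.6]
ft_force: [-2.9, -0.9, -0.8]
finger_gap: -0.2
```

```bash
python3 -c "
from h import *
st();knobs()"
```

```text
t 10.275 tcp gear [ -2.5 -36.8] z 189.1 rot [179.    1.5 107.6] force F,L,z -3.0 0.0 -0.8
knob px [254.3 139.4] r 8.5 gear [ 27.9 -38.2] z 203.7 disc 17961
```

Emit:
play_rows:
  deltas:
    - [[-0.001, 0.006, 0.001], [0, 0, 0], 1]
    - [[0, 0.005, 0], [0, 0, 0], 1]
    - [[0, 0.003, 0], [0, 0, 0], 1]

```text
time: 10.7
tool_pos: [536.0, -179.7, 187.6]
tcp_rot: [179.0, 1.4, 107.7]
ft_force: [-3.7, 0.0, -1.3]
finger_gap: -0.0
```

```bash
python3 -c "
from h import *
st();knobs()"
```

```text
t 10.7 tcp gear [ 12.5 -37.2] z 187.6 rot [179.    1.4 107.7] force F,L,z -3.6 1.2 -1.3
knob px [255.2 144.6] r 8.9 gear [ 42.1 -36.7] z 201.1 disc 20753
```

Almost home. I'll nudge in small steps until the force rises.

Emit:
play_rows:
  deltas:
    - [[0, 0.002, 0], [0, 0, 0], 1]
    - [[0, 0.0015, 0], [0, 0, 0], 1]

```text
time: 11.0
tool_pos: [538.9, -178.6, 187.1]
tcp_rot: [179.1, 1.4, 107.6]
ft_force: [-5.4, -0.3, 0.9]
finger_gap: -0.0
```

```bash
python3 -c "
from h import *
st();knobs()"
```

```text
t 11.0 tcp gear [ 15.6 -37.1] z 187.1 rot [179.1   1.4 107.6] force F,L,z -5.2 1.4 0.9
knob px [254.9 145.4] r 8.6 gear [ 44.  -37.5] z 200.5 disc 21058
```

Emit:
play_rows:
  deltas:
    - [[0, 0.0025, 0], [0, 0, 0], 1]
    - [[0, 0.0015, 0], [0, 0, 0], 1]

```text
time: 11.3
tool_pos: [541.5, -177.7, 186.6]
tcp_rot: [179.3, 1.4, 107.6]
ft_force: [-7.7, -1.5, 0.4]
finger_gap: -0.1
```

```bash
python3 -c "
from h import *
st();knobs()"
```

```text
t 11.3 tcp gear [ 18.3 -37.1] z 186.6 rot [179.3   1.4 107.6] force F,L,z -7.8 0.9 0.4
knob px [255.2 145.6] r 8.9 gear [ 44.5 -36.8] z 200.5 disc 21211
```

Force rises while the knob stays still, so it is home. Backing off and rising.

Emit:
play_rows:
  deltas:
    - [[0, -0.01, 0], [0, 0, 0], 1]
    - [[0, -0.03, 0], [0, 0, 0], 1]
    - [[0, -0.04, 0], [0, 0, 0], 1]
    - [[0, -0.03, -0.02], [0, 0, 0], 1]
    - [[0, 0, -0.05], [0, 0, 0], 1]
    - [[0, 0, -0.05], [0, 0, 0], 1]
    - [[0, 0, 0], [0, 0, 0], 1]
    - [[0, 0, 0], [0, 0, 0], 1]

```text
time: 12.35
tool_pos: [432.0, -209.6, 310.2]
tcp_rot: [178.6, 1.7, 107.7]
ft_force: [-0.4, -0.1, -1.2]
finger_gap: 0.2
```

```bash
python3 -c "
from h import *
st();knobs();k=knob();print(gear(k),k[2])
a=eyes.snapshot('scene')[60:260,170:470];b=eyes.snapshot('top')[150:330,200:470]
cv2.imwrite('pics/d.png',np.hstack([cv2.resize(a,(400,267)),cv2.resize(b,(400,267))])[:,:,::-1])
print([ (plane('top',p,z)).round(1) for p,z in(((451,226),105),)])"
```

```text
t 12.35 tcp gear [-95.7 -34.1] z 310.2 rot [178.6   1.7 107.7] force F,L,z -0.4 0.0 -1.2
knob px [254.9 145.4] r 8.6 gear [ 43.9 -37.3] z 200.5 disc 21063
scene 254.92063903808594 145.40475463867188 8.621522903442383 188.5
top 396.5567321777344 215.8120574951172 7.6847968101501465 161.0
[ 44.3 -37.8] 200.94475165672986
[array([ 540.6, -323.8,  105. ])]
```

View pics/d.png

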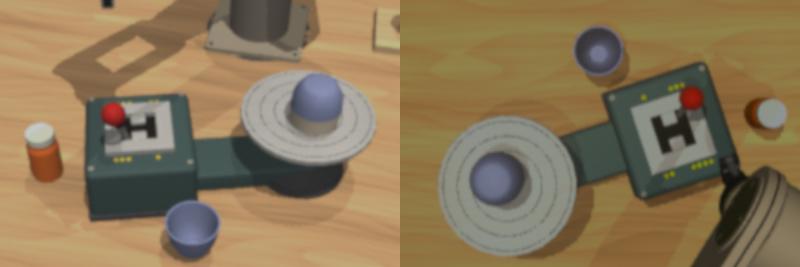

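The lever stays in third: the knob is at the far right, by the three pips (top crop (692,97)). The jar and both bowls look unmoved. The arm is clear, so I'm handing in.

```bash
python3 -c "
from bench import r
print(r.hand_in())"
```

```text
the job is handed in; nothing more can be done
None
```

The lever is fully home in third. I pushed it with the outside of the closed fingers: forward from second to neutral, across to the right-hand stop, then forward until it stopped.

- **Position:** After I backed off, both cameras together put the knob 44 mm forward and 38 mm right of the gate's centre, 201 mm above the table. Fully home should be about 43 mm forward, 39 mm right and 200 mm high, so it agrees within measuring error.
- **Force:** Readings between moves were about 3–6 N, and peaked at about 8 N against the end stop.
- **Order:** While it crossed, the knob stayed within about 1 mm of neutral at each check, so it did not enter first or fourth.
- **Bystanders:** In the last picture the jar, the blue bowl and the bowl on the wheel look to be where they started. I judged this by eye and did not re-measure them.
- **At hand-in:** The robot was clear of everything at about 12.5 s. The only measurement that disagreed was one two-camera knob reading, taken when the gripper hid the knob from above. I did not use it.

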